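# Show the class where basalt comes from

## Task

Start the rock lesson: press the button of the desk bell to ring it, then point at the black basalt sample in the tray, holding the fingertips two to four centimetres straight above its middle for two seconds, then point in the same way at the crater of the model volcano, and finish still pointing there. Do not touch any rock or the volcano, and leave the bell and everything else on the desk standing where it is; nothing is to be picked up.

Things in the scene. Friction and masses are not known exactly. Their poses are not given: they have to be found in the camera images.
- basalt_top (a point): the middle of the top of the basalt, the black pitted rock with small dark-grey flecks: 54 mm across, 44 mm high. It lies in one of the tray's cells, with this point about 48 mm above the table; z is up
- basalt: rock sample 'basalt': black pitted lump with small dark-grey flecks, about 54 mm across and 44 mm high, loose in one cell of the tray; origin at the centre of its underside, z up
- granite: rock sample 'granite': pink lump with black specks, about 54 mm across and 44 mm high, loose in one cell of the tray; origin at the centre of its underside, z up
- quartz: rock sample 'quartz': plain white lump, about 54 mm across and 44 mm high, loose in one cell of the tray; origin at the centre of its underside, z up
- serpentine: rock sample 'serpentine': dark green lump with pale green flecks, about 54 mm across and 44 mm high, loose in one cell of the tray; origin at the centre of its underside, z up
- sandstone: rock sample 'sandstone': block with upright rust, tan and cream stripes, about 48 mm across and 44 mm high, loose in one cell of the tray; origin at the centre of its underside, z up
- tray: wooden sample tray, fixed, 170 x 250 x 22 mm high, walls 4 mm, six open cells (2 along its x, 3 along its y) about 78 mm square; five hold one rock each, one is empty. Origin at the centre of its underside. Which rock is in which cell varies
- crater (a point): centre of the volcano's open mouth, level with its rim, 125 mm above the table; z is up. The mouth is 44 mm wide inside (54 mm over the rim)
- volcano: brown model volcano with red lava in the crater and down its sides, fixed, on a round board 180 mm across; 125 mm high; origin at the centre of its underside. It stands to the left or right of the tray
- bell_top (a point): centre of the top face of the call bell's steel push button, 20 mm across; 69 mm above the table when not pressed; it goes straight down when pressed
- bell_button (a joint): travel of the bell's push button in m: 0 up, 0.006 fully down; sprung, starts to move at about 1 N and is fully down at about 4 N; the bell counts as rung beyond 0.004
- bell: desk call bell: brass dome on a black foot 90 mm across, button on top, 69 mm high overall, 0.35 kg, loose on the table; origin at the centre of its underside. It stands on the other side of the tray from the volcano
- bottle: pink bottle with a white cap, 60 mm across, 120 mm high, loose, behind the work; origin at the centre of its underside
- mug: blue mug, 80 mm across, 90 mm high, loose, behind the work; origin at the centre of its underside
- stapler: red and black stapler, 130 x 34 x 42 mm, loose, in front of the tray; origin at the centre of its underside
- eraser: blue and beige board eraser, 50 x 130 x 36 mm, loose, behind the tray; origin at the centre of its underside
Not all that is in view belongs to the job. Leave any turquoise look-alike of the bottle alone. Of the things that look like the serpentine, take the one that is farthest to the robot's left at the start.

How it is judged:
By the outcome, as a careful person would: the job done as asked, in the order asked, and still so for the second after the job is handed in, with the robot touching nothing.
It also fails if it takes over 51 s, if anything falls off the work surface, if the arm or the gripper's body presses on something with over 40 N, if the wrist force passes 120 N, or if a joint passes its speed limit or range.

## Robot

A 6-joint arm with a two-finger parallel gripper is mounted at the origin on the work surface. World frame = base frame: x ahead of the robot, y to its left, z up, the work surface at z = 0. Lengths are in m, angles in rad, forces in N, time in s.
With the tool pointing down it reaches from about 0.35 to 0.725 m from the base axis. Payload 4.3 kg.
Tool frame: the origin (TCP) lies between the finger pads; the fingertips stand 25 mm ahead of it and the grasp point (between the pads) lies 6 mm ahead of it (tip_reach is the z of the fingertips in the tool frame, in m); z points along the fingers, y is the line along which they close (so a half turn about z gives the same grasp; the last joint's range is limited). The gripper opens to 85 mm and grips with 20 to 120 N. Pads are 22 mm wide; open, the fingers measure 114 mm over their backs; the gripper's body (76 mm by 85 mm) begins 54 mm behind the grasp point. The pads swing forward as they close: fully open they stand 13 mm farther back than shut.
Start: joints at [1.137, 0.377, 0.081, 1.274, 0, 1.46], TCP at [0.183, 0.545, 0.232] pointing down, gripper open.
Joint ranges: [-2.72, 2.72], [-0.84, 1.66], [-1.02, 1.22], [-1.77, 2.12], [-1.37, 1.28], [-3.14, 3.14]. Speed limits (rad/s): [2.57, 2.57, 3.14, 3.14, 3.14, 3.14].

## Interface

Orientations are given as a rotation vector (axis times angle).
In Python, from bench import * gives the robot as it stands.
- The arm moves only by the tool carry_out, never from a script. Its argument "increments" is a list of rows, each a list of 2 entries, a list of its own where there are three numbers: the shift along the tool's x, y, z in units of 25 mm (1.0 is 25 mm), then the turn about the tool's z in units of 8 degrees (1.0 is 8 degrees). In form: [[[x, y, z], turn], ...]. A call has exactly 5 rows; each row shifts and turns the commanded pose from where the row before left it, along the tool's axes as they then stand; what a row does not reach is not made up. A row lasts 1/10 s, in which the tool goes at most 50 mm and 8.59 degrees, less where a joint would pass 70% of its speed; a pose out of reach is approached as far as the arm can. A call is refused whole if a number of a shift passes 1 or a number of a turn 1, either way. A call with a gripper value outside its range is refused whole. "hand" is the gripper command: -1 is shut, 1 is fully open, values between are in proportion, set as the call begins (left out, the last holds). The fingers move at their own pace and stop on an object; "force" is the grip in N (left out, the last holds). Time passes only in rows, so rows that do not move let the fingers close, or fill a call up. It gives the time, the measured TCP pose, the force, the opening and the grip force at its end, in the units of the state.
- get_obs(): the state, without advancing time (a new reading comes with each control period).
- read_camera(name): name is "scene" or "top" or "wrist"; returns the picture (480x640x3 uint8, red, green, blue); there is no depth.
- calibration(name): a dict with "fx", "fy", "cx", "cy" (pixels), "R" (3x3) and "t" (3): a world point X has camera coordinates R X + t. Camera axes: x right, y down, z forward; pixel columns grow to the right and rows downward; lengths in m; the calibration is good to about 2 mm. The wrist camera is an equidistant fisheye: a pixel r from the principal point sees the ray r / f radians off the axis. A picture is of the moment at which its call begins: read the wrist's pose just before it. calibration takes no time and is no camera call; for the wrist camera it gives the pose at the moment of the call.
- job_done(): hands the job in; it is judged then, once.
Trained networks look in the newest picture that a camera, given by its name, has taken for a name from the list of things; names that differ only in an ending like _2 or _b are one class to them, and where a whole thing is asked for, a point or a joint stands for the part that bears it (a point fixed in the world has none). Each returns a list of dicts, best first, with "confidence" (0 to 1); they miss things now and then, are a little off and sometimes report something else, mostly with a low value. They report only what shows in the picture. A call takes as long as a camera call. They do not tell look-alikes from the thing itself.
- find_in(target, camera): "bbox" ([left, top, width, height] in pixels, round what is visible of it).
- outline_of(target, camera): "mask" (480x640 bool, what is visible of it) and "bbox" ([left, top, width, height] in pixels, round what is visible of it).
The state is a dict: "time_s": time; "qpos": joint angles; "dq": joint speeds; "joint_torque": joint torques, N m; "eef_pos": TCP position; "ee_rot": TCP orientation; "contact_force": force on the tool from outside, world axes, zero at the start; "ft_torque": the same for the moment, N m; "finger_gap": finger opening in m; "finger_force": force on a finger pad.
Only numpy, scipy, OpenCV 4.12 (cv2) and the standard library are available. Lean on these libraries where they do the work, as an engineer would, in place of code of your own. Each camera call takes 0.05 s, during which the arm holds its last target. There are 200 camera calls.

## Working session

There is one attempt and no reset: what is moved stays moved. The work goes in short steps, Python scripts to look and compute and a tool call to move; the robot and the scene stay as the last step left them, time stands still between calls to the robot, and variables do not carry over. Pictures are saved under pics/ and viewed, at most 11 in all, crops included, and the job is handed in when it is done.

Besides the shell and the picture viewer there is one more tool, called after "Request:" by a JSON object that holds its "fn" and its "kwargs", one argument or row to a line. carry_out: Moves the arm, as the interface text tells. Its arguments: {"type":"object","properties":{"increments":{"type":"array"},"hand":{"type":"number"},"force":{"type":"number"}},"required":["increments"]}

```bash
mkdir -p pics; cat > h.py <<'E'
from bench import *
import numpy as np, cv2
from scipy.spatial.transform import Rotation as Ro
def ray(cam,u,v,z,c=None):
    c=c or calibration(cam); R=np.array(c["R"]);t=np.array(c["t"])
    a=(u-c["cx"])/c["fx"]; b=(v-c["cy"])/c["fy"]
    if cam=="wrist":
        r=np.hypot(a,b); d=np.array([a/r*np.sin(r),b/r*np.sin(r),np.cos(r)]) if r>1e-9 else np.array([0,0,1.])
    else: d=np.array([a,b,1])
    o=-R.T@t; d=R.T@d; return (o+d*(z-o[2])/d[2])
def togo(p):
    o=get_obs(); return Ro.from_rotvec(o["ee_rot"]).inv().apply(np.array(p)-o["eef_pos"])/0.025
E
python3 - <<'E'
from h import *
o=get_obs(); print(o["time_s"],o["eef_pos"],o["ee_rot"],Ro.from_rotvec(o["ee_rot"]).as_matrix().round(3),o["finger_gap"])
for cam in ["top","scene"]:
    im=read_camera(cam); cv2.imwrite(f"pics/{cam}0.png",im[:,:,::-1])
    for n,z in [("bell",.035),("bell_top",.04),("volcano",.06),("basalt",.026),("tray",.011)]:
        for d in find_in(n,cam)[:3]:
            l,t,w,h=d["bbox"]; print(cam,n,round(d["confidence"],2),np.round(d["bbox"]),ray(cam,l+w/2,t+h/2,z).round(3))
E
```

```text
0.0 [0.18264091 0.5445223  0.23134273] [-0.50622871 -3.09995907  0.00314636] [[-0.948  0.318 -0.001]
 [ 0.318  0.948 -0.002]
 [ 0.    -0.002 -1.   ]] 0.08558578593723974
top bell 0.89 [135. 272.  47.  46.] [0.477 0.288 0.035]
top bell_top 0.67 [144. 285.   9.  12.] [0.484 0.306 0.04 ]
top bell_top 0.47 [324. 280.  25.  30.] [ 0.471 -0.044  0.04 ]
top bell_top 0.3 [189. 158.  38.  33.] [0.705 0.197 0.04 ]
top volcano 0.63 [440. 209.  94.  94.] [ 0.538 -0.323  0.06 ]
top basalt 0.66 [335. 237.  26.  30.] [ 0.554 -0.069  0.026]
top basalt 0.31 [242. 257.  24.  28.] [0.519 0.11  0.026]
top tray 0.69 [226. 205. 146. 115.] [0.536 0.024 0.011]
top tray 0.65 [440. 211.  97.  94.] [ 0.541 -0.337  0.011]
scene bell 0.76 [409. 191.  38.  38.] [0.497 0.281 0.035]
scene bell_top 0.59 [431. 191.   5.   8.] [0.462 0.307 0.04 ]
scene volcano 0.86 [113. 248.  88.  84.] [ 0.573 -0.325  0.06 ]
scene volcano 0.45 [426. 191.  12.  10.] [0.477 0.293 0.06 ]
scene basalt 0.62 [268. 250.  24.  27.] [ 0.551 -0.074  0.026]
scene basalt 0.38 [250. 176.  54.  37.] [ 0.366 -0.043  0.026]
scene tray 0.62 [259. 216. 118.  77.] [0.538 0.014 0.011]
```

View pics/top0.png

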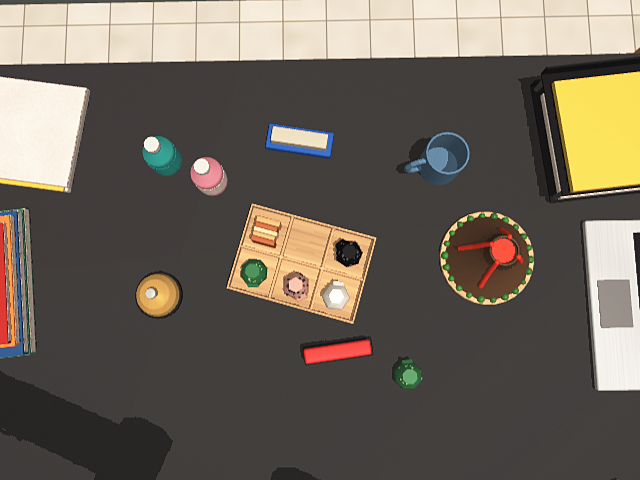

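View pics/scene0.png

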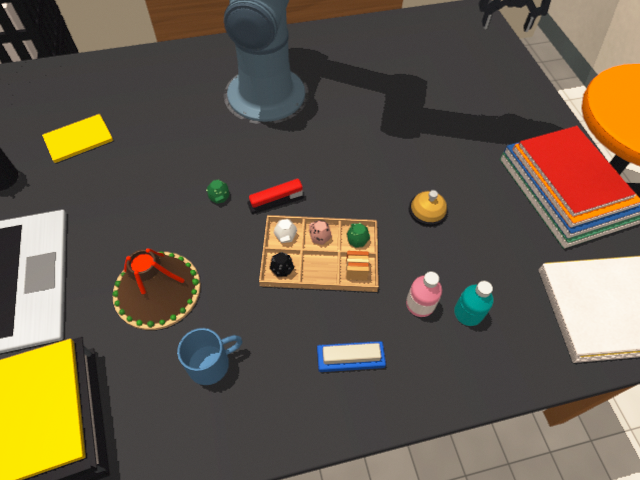

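The top view shows the bell button at about (151,293), the basalt at (348,252) and the crater at (503,250). The arm is out of view. In the scene view the button is at (433,195), the basalt at (282,264) and the crater at (144,262).

```bash
python3 - <<'E'
from h import *
P={"bell_top":[(151,293),(433,194),.069],"crater":[(503,250),(144,261),.125],"basalt":[(348,252),(282,263),.035]}
for n,(a,b,z) in P.items(): print(n,ray("top",*a,z).round(3),ray("scene",*b,z).round(3))
for cam in ["top","scene"]:
    c=calibration(cam);print(cam,(-np.array(c["R"]).T@np.array(c["t"])).round(2))
    b=find_in("volcano",cam)
    for n in ["basalt"]:
        read_camera(cam); d=outline_of(n,cam)[0]; ys,xs=np.nonzero(d["mask"]); print(n,d["confidence"],xs.mean(),ys.mean(),ray(cam,xs.mean(),ys.mean(),.03).round(3))
print(togo([.48,.287,.2]))
E
```

```text
bell_top [0.478 0.293 0.069] [0.479 0.292 0.069]
crater [ 0.542 -0.332  0.125] [ 0.541 -0.331  0.125]
basalt [ 0.553 -0.068  0.035] [ 0.555 -0.07   0.035]
top [ 0.42 -0.01  1.18]
basalt 0.62 347.7059829059829 252.21880341880342 [ 0.553 -0.068  0.03 ]
scene [ 1.08 -0.13  0.96]
basalt 0.93 280.9199134199134 264.54112554112555 [ 0.555 -0.072  0.03 ]
[-14.54897536  -6.00895846   1.29303506]
```

Request:
{"fn": "carry_out", "kwargs": {
  "increments": [
    [[-0.96,-0.386,0],0],
    [[-0.96,-0.386,0],0],
    [[-0.96,-0.386,0],0],
    [[-0.96,-0.386,0],0],
    [[-0.96,-0.386,0],0]
  ],
  "hand": -1
}}

```text
time_s: 1.4
eef_pos: [0.2821, 0.4606, 0.2324]
ee_rot: [0.506, 3.1, 0.0]
contact_force: [0.1, 0.8, -0.5]
finger_gap: 0.0122
finger_force: 0.0
```

Request:
{"fn": "carry_out", "kwargs": {
  "increments": [
    [[-0.96,-0.386,0],0],
    [[-0.96,-0.386,0],0],
    [[-0.96,-0.386,0],0],
    [[-0.96,-0.386,0],0],
    [[-0.96,-0.386,0],0]
  ]
}}

```text
time_s: 1.9
eef_pos: [0.3806, 0.3766, 0.2324]
ee_rot: [0.506, 3.1, 0.0]
contact_force: [0.1, 0.3, 0.4]
finger_gap: 0.0004
finger_force: 0.0
```

Request:
{"fn": "carry_out", "kwargs": {
  "increments": [
    [[-0.96,-0.386,0.4],0],
    [[-0.96,-0.386,0.4],0],
    [[-0.96,-0.386,0.4],0],
    [[-0.96,-0.386,0.4],0],
    [[-0.96,-0.386,0.4],0]
  ]
}}

```text
time_s: 2.4
eef_pos: [0.479, 0.2926, 0.182]
ee_rot: [0.506, 3.1, 0.0]
contact_force: [-0.7, -0.2, 1.0]
finger_gap: 0.0001
finger_force: 0.0
```

Request:
{"fn": "carry_out", "kwargs": {
  "increments": [
    [[0,0,0.4],0],
    [[0,0,0.4],0],
    [[0,0,0],0],
    [[0,0,0],0],
    [[0,0,0],0]
  ]
}}

```text
time_s: 2.9
eef_pos: [0.4779, 0.2941, 0.163]
ee_rot: [0.504, 3.1, 0.001]
contact_force: [-0.1, -0.1, -0.0]
finger_gap: 0.0002
finger_force: 0.0
```

```bash
python3 - <<'E'
from h import *
o=get_obs(); print(o["time_s"],o["eef_pos"],o["finger_gap"],o["contact_force"],globals().get("tip_reach"),o.get("tip_reach"),o["qpos"])
print(togo([.4785,.2925,.1]),Ro.from_rotvec(o["ee_rot"]).as_matrix().round(3))
im=read_camera("wrist"); cv2.imwrite("pics/w1.png",im[:,:,::-1])
c=calibration("wrist")
for n in ["bell_top","bell"]:
    for d in find_in(n,"wrist")[:2]:
        l,t,w,h=d["bbox"]; print(n,d["confidence"],np.round(d["bbox"]),ray("wrist",l+w/2,t+h/2,.069,c))
E
```

```text
2.9 [0.47794124 0.29411926 0.16296287] 0.00021848218881430893 [-0.0894311  -0.09670756 -0.02460265] 0.025 None [ 4.38561880e-01  3.76622875e-01 -1.01520998e-01  1.09166480e+00
  1.05975236e-04  7.61129544e-01]
[-0.04011313 -0.05625359  2.51849909] [[-0.948  0.317  0.001]
 [ 0.317  0.948  0.001]
 [-0.001  0.001 -1.   ]]
bell_top 0.61 [305. 221.  26.  35.] [0.4770858  0.29628462 0.069     ]
bell 0.77 [263. 163. 109. 107.] [0.46250349 0.30101912 0.069     ]
bell 0.61 [303. 224.  30.  31.] [0.47840557 0.29644295 0.069     ]
```

View pics/w1.png

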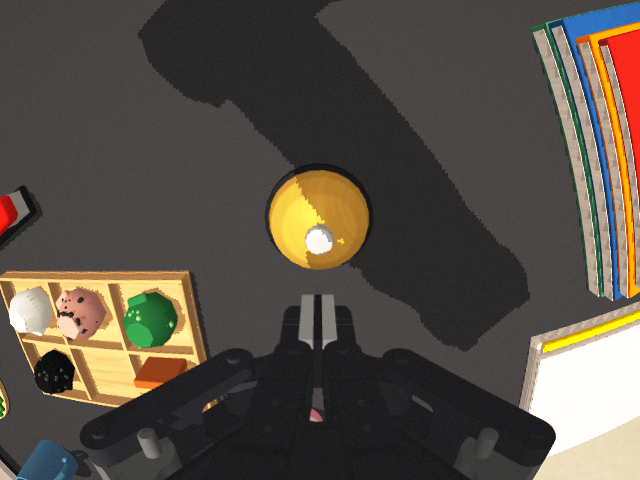

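The wrist view shows the button at (319,240), within 2 mm of the earlier estimate. I'll go down and press it.

Request:
{"fn": "carry_out", "kwargs": {
  "increments": [
    [[0,0,0.5],0],
    [[0,0,0.6],0],
    [[0,0,0.6],0],
    [[0,0,0.5],0],
    [[0,0,0.3],0]
  ]
}}

```text
time_s: 3.55
eef_pos: [0.4773, 0.293, 0.0981]
ee_rot: [-0.506, -3.099, 0.002]
contact_force: [0.1, -0.0, -0.6]
finger_gap: 0.0003
finger_force: 0.0
```

Request:
{"fn": "carry_out", "kwargs": {
  "increments": [
    [[0,0,0.1],0],
    [[0,0,0.1],0],
    [[0,0,0.06],0],
    [[0,0,0.06],0],
    [[0,0,0.0],0]
  ]
}}

```text
time_s: 4.05
eef_pos: [0.4784, 0.2935, 0.092]
ee_rot: [0.506, 3.1, 0.001]
contact_force: [-0.1, -0.8, -0.5]
finger_gap: -0.0004
finger_force: 0.0
```

Request:
{"fn": "carry_out", "kwargs": {
  "increments": [
    [[0,0,0.04],0],
    [[0,0,0.04],0],
    [[0,0,0.04],0],
    [[0,0,0],0],
    [[0,0,0.0],0]
  ]
}}

```text
time_s: 4.55
eef_pos: [0.4782, 0.2934, 0.0888]
ee_rot: [-0.506, -3.1, -0.0]
contact_force: [-0.6, 0.1, -0.0]
finger_gap: -0.0002
finger_force: 0.0
```

Request:
{"fn": "carry_out", "kwargs": {
  "increments": [
    [[0,0,0.04],0],
    [[0,0,0.04],0],
    [[0,0,0.0],0],
    [[0,0,0],0],
    [[0,0,0.0],0]
  ]
}}

```text
time_s: 5.05
eef_pos: [0.4782, 0.2934, 0.0868]
ee_rot: [0.506, 3.1, 0.0]
contact_force: [0.4, -0.0, 0.2]
finger_gap: 0.0001
finger_force: 0.0
```

```bash
python3 - <<'E'
from h import *
o=get_obs(); print(o["eef_pos"],o["contact_force"],o["joint_torque"])
im=read_camera("scene")[:,:,::-1]
cv2.imwrite("pics/s2.png",cv2.resize(im[140:260,360:520],None,fx=5,fy=5,interpolation=cv2.INTER_CUBIC))
o=get_obs(); print(o["eef_pos"],o["contact_force"])
E
```

```text
[0.47823465 0.29342136 0.08683033] [ 0.42131975 -0.03717244  0.16059222] [ 6.41135321e-04 -4.62629485e+01  2.42114049e+01  2.73251833e-03
 -2.24867915e-05  4.35802733e-06]
[0.47822049 0.29341589 0.08684444] [ 0.2030318  -0.10019707 -0.03081583]
```

View pics/s2.png

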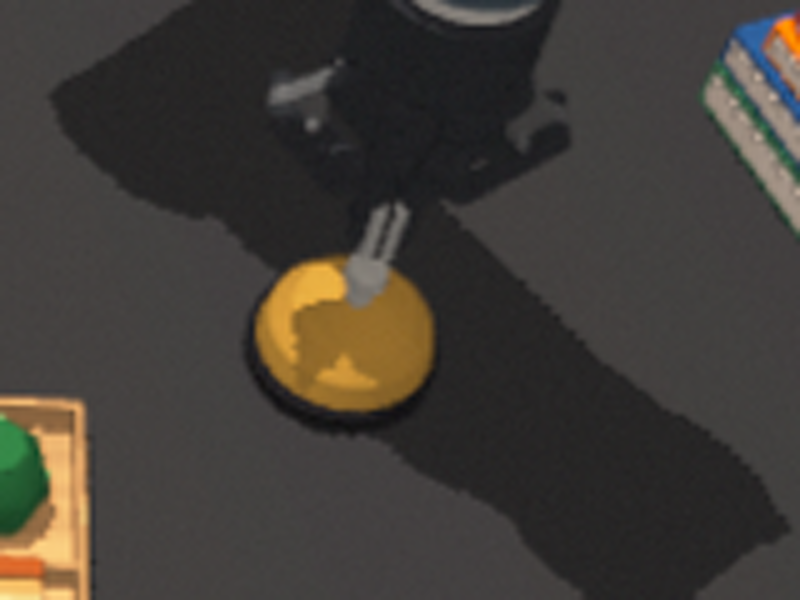

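```bash
python3 - <<'E'
from h import *
c=calibration("scene");R=np.array(c["R"]);t=np.array(c["t"])
def pr(X):
    q=R@np.array(X)+t; return ((np.array([c["fx"]*q[0]/q[2]+c["cx"],c["fy"]*q[1]/q[2]+c["cy"]])-[360,140])*5).round(0)
x,y,_=get_obs()["eef_pos"]
for z in (.05,.062,.069,.075,.085): print(z,pr([x,y,z]))
print("x+1cm",pr([x+.01,y,.069]),"y+1cm",pr([x,y+.01,.069]))
im=read_camera("wrist")[:,:,::-1]; cv2.imwrite("pics/w2.png",cv2.resize(im[160:360,220:420],None,fx=3,fy=3,interpolation=cv2.INTER_CUBIC))
cw=calibration("wrist")
E
```

```text
0.05 [359. 294.]
0.062 [365. 278.]
0.069 [368. 268.]
0.075 [371. 260.]
0.085 [376. 246.]
x+1cm [376. 286.] y+1cm [389. 264.]
```

View pics/w2.png

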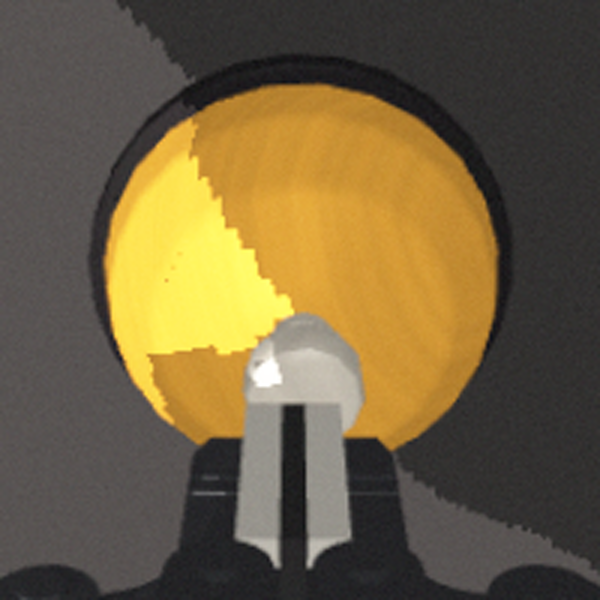

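The wrist view shows the fingertips over the button but apparently not on it yet, and no force is reported. I'll creep down and watch the force.

Request:
{"fn": "carry_out", "kwargs": {
  "increments": [
    [[0,0,0.04],0],
    [[0,0,0.04],0],
    [[0,0,0.04],0],
    [[0,0,0],0],
    [[0,0,0.0],0]
  ]
}}

```text
time_s: 5.65
eef_pos: [0.4781, 0.2934, 0.0838]
ee_rot: [-0.506, -3.1, 0.0]
contact_force: [0.3, -0.8, 0.8]
finger_gap: -0.0
finger_force: 0.0
```

Request:
{"fn": "carry_out", "kwargs": {
  "increments": [
    [[0,0,0.04],0],
    [[0,0,0.04],0],
    [[0,0,0.04],0],
    [[0,0,0],0],
    [[0,0,0.0],0]
  ]
}}

```text
time_s: 6.15
eef_pos: [0.4781, 0.2934, 0.0808]
ee_rot: [-0.506, -3.1, -0.0]
contact_force: [-0.5, 0.2, 0.2]
finger_gap: 0.0001
finger_force: 0.0
```

```bash
python3 - <<'E'
from h import *
f=lambda im,a: cv2.resize(im[:,:,::-1][a],(400,400),interpolation=cv2.INTER_CUBIC)
s=read_camera("scene");w=read_camera("wrist")
cv2.imwrite("pics/b3.png",np.hstack([f(s,np.s_[165:235,395:465]),f(w,np.s_[160:360,220:420])]))
E
```

```text
(no output)
```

View pics/b3.png

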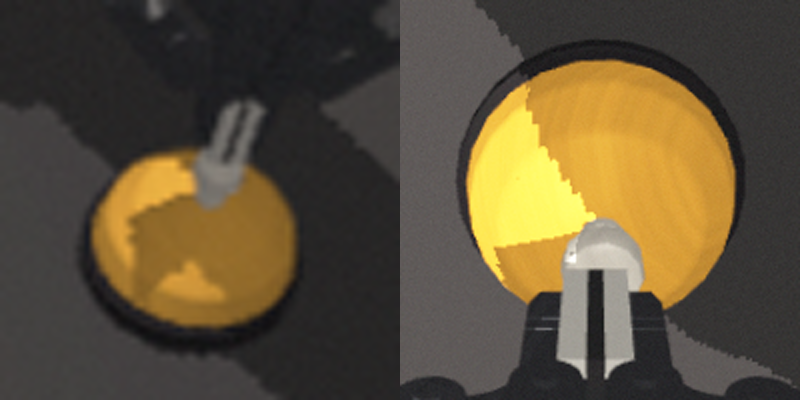

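Left panel (scene): the tips are over the button, still above it. Right panel (wrist): the tips hide more of the button, centred on it. I'll keep creeping down.

Request:
{"fn": "carry_out", "kwargs": {
  "increments": [
    [[0,0,0.04],0],
    [[0,0,0.04],0],
    [[0,0,0.0],0],
    [[0,0,0],0],
    [[0,0,0.0],0]
  ]
}}

```text
time_s: 6.75
eef_pos: [0.4782, 0.2934, 0.0788]
ee_rot: [-0.506, -3.1, -0.0]
contact_force: [0.4, 0.5, 0.8]
finger_gap: -0.0001
finger_force: 0.0
```

Request:
{"fn": "carry_out", "kwargs": {
  "increments": [
    [[0,0,0.04],0],
    [[0,0,0.04],0],
    [[0,0,0.0],0],
    [[0,0,0],0],
    [[0,0,0.0],0]
  ]
}}

```text
time_s: 7.25
eef_pos: [0.4782, 0.2934, 0.0768]
ee_rot: [0.506, 3.1, 0.0]
contact_force: [0.2, -0.6, 0.0]
finger_gap: -0.0002
finger_force: 0.0
```

```bash
python3 - <<'E'
from h import *
o=get_obs(); T=Ro.from_rotvec(o["ee_rot"]).as_matrix(); p=o["eef_pos"]
c=calibration("wrist");R=np.array(c["R"]);t=np.array(c["t"]);C=-R.T@t
Ct=T.T@(C-p); q=ray("wrist",318,295,0,c); d=T.T@(q-C); d/=d[2]
print("cam in tool",Ct,d)
for x in (-.011,0,.011): print(x,(Ct+d*(x-Ct[0])/d[0]).round(4))
print(o["joint_torque"],o["contact_force"],o["ft_torque"])
s=read_camera("scene");w=read_camera("wrist")
f=lambda im,a: cv2.resize(im[:,:,::-1][a],(400,400),interpolation=cv2.INTER_CUBIC)
cv2.imwrite("pics/b4.png",np.hstack([f(s,np.s_[165:235,395:465]),f(w,np.s_[160:360,220:420])]))
E
```

```text
cam in tool [ 0.0815991   0.00121385 -0.14090959] [-0.5212881   0.00282694  1.        ]
-0.011 [-0.011   0.0017  0.0367]
0 [0.     0.0017 0.0156]
0.011 [ 0.011   0.0016 -0.0055]
[ 1.65728998e-04 -4.64128518e+01  2.39189190e+01  2.89053554e-03
 -4.29798627e-05  2.04976942e-06] [ 0.1685099  -0.64101736  0.0432557 ] [ 0.02137592 -0.01302761  0.01139503]
```

View pics/b4.png

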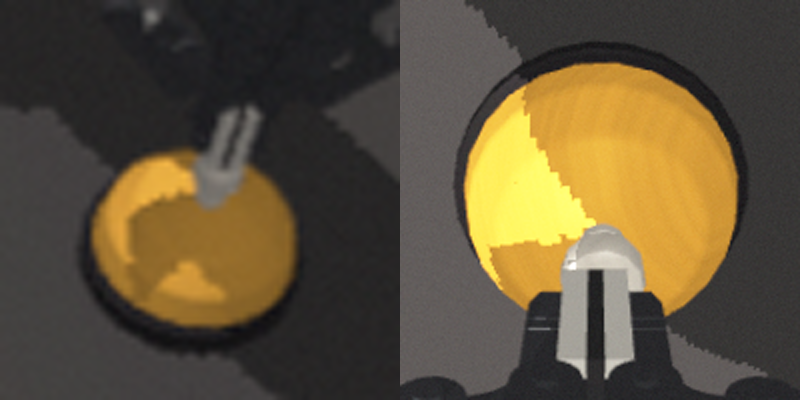

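Still no force, so I'll keep creeping in 1 mm steps.

Request:
{"fn": "carry_out", "kwargs": {
  "increments": [
    [[0,0,0.04],0],
    [[0,0,0.04],0],
    [[0,0,0.04],0],
    [[0,0,0],0],
    [[0,0,0.0],0]
  ]
}}

```text
time_s: 7.85
eef_pos: [0.4782, 0.2934, 0.0737]
ee_rot: [-0.506, -3.1, -0.0]
contact_force: [-0.6, 0.2, -0.2]
finger_gap: -0.0001
finger_force: 0.0
```

```bash
python3 - <<'E'
from h import *
f=[]
for i in range(4): read_camera("top"); f.append(get_obs()["contact_force"])
print(np.mean(f,0),get_obs()["eef_pos"])
E
```

```text
[-0.05158251 -0.09677025 -0.00441717] [0.4782339  0.29344424 0.07384711]
```

Both cameras suggest the shut tips end nearer the TCP than stated. Contact with the button will show where they really are.

Request:
{"fn": "carry_out", "kwargs": {
  "increments": [
    [[0,0,0.04],0],
    [[0,0,0.04],0],
    [[0,0,0.0],0],
    [[0,0,0],0],
    [[0,0,0.0],0]
  ]
}}

```text
time_s: 8.55
eef_pos: [0.4782, 0.2934, 0.0718]
ee_rot: [0.506, 3.1, 0.0]
contact_force: [-0.1, 0.5, 0.4]
finger_gap: -0.0
finger_force: 0.0
```

Request:
{"fn": "carry_out", "kwargs": {
  "increments": [
    [[0,0,0.04],0],
    [[0,0,0.04],0],
    [[0,0,0.0],0],
    [[0,0,0],0],
    [[0,0,0.0],0]
  ]
}}

```text
time_s: 9.05
eef_pos: [0.4783, 0.2934, 0.0699]
ee_rot: [0.506, 3.1, 0.0]
contact_force: [-0.2, -0.7, 1.5]
finger_gap: -0.0003
finger_force: 0.4
```

```bash
python3 - <<'E'
from h import *
s=read_camera("scene");w=read_camera("wrist");print(get_obs()["eef_pos"],get_obs()["contact_force"])
f=lambda im,a: cv2.resize(im[:,:,::-1][a],(400,400),interpolation=cv2.INTER_CUBIC)
cv2.imwrite("pics/b5.png",np.hstack([f(s,np.s_[165:235,395:465]),f(w,np.s_[190:310,260:380])]))
E
```

```text
[0.47824084 0.2934398  0.06991034] [0.15980833 0.39832943 0.26067127]
```

View pics/b5.png

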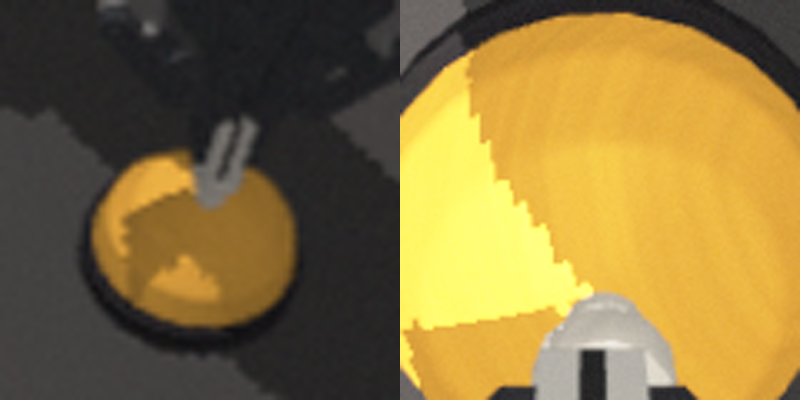

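Finger force reads 0.4, so contact is close. I'll go on.

Request:
{"fn": "carry_out", "kwargs": {
  "increments": [
    [[0,0,0.04],0],
    [[0,0,0.04],0],
    [[0,0,0.0],0],
    [[0,0,0],0],
    [[0,0,0.0],0]
  ]
}}

```text
time_s: 9.65
eef_pos: [0.4783, 0.2935, 0.0679]
ee_rot: [0.506, 3.1, 0.0]
contact_force: [-0.5, 0.3, 1.2]
finger_gap: 0.0003
finger_force: 0.9
```

Request:
{"fn": "carry_out", "kwargs": {
  "increments": [
    [[0,0,0.04],0],
    [[0,0,0.04],0],
    [[0,0,0.0],0],
    [[0,0,0],0],
    [[0,0,0.0],0]
  ]
}}

```text
time_s: 10.15
eef_pos: [0.4783, 0.2935, 0.0659]
ee_rot: [0.506, 3.1, 0.0]
contact_force: [-0.7, 0.0, 2.4]
finger_gap: 0.0003
finger_force: 1.3
```

```bash
python3 - <<'E'
from h import *
f=[]
for i in range(4): read_camera("top"); f.append(get_obs()["contact_force"])
print(np.mean(f,0),get_obs()["eef_pos"],get_obs()["finger_force"],get_obs()["ft_torque"])
E
```

```text
[-0.24155066 -0.10702846  2.64276456] [0.4783157  0.29345515 0.06589146] 1.3587463460862637 [-0.01591287 -0.02720653 -0.0374065 ]
```

Force is 2.6 N, about 3.3 mm of travel, so the real shut fingertips sit at the reported TCP height (contact at about 0.069). I'll press to the end.

Request:
{"fn": "carry_out", "kwargs": {
  "increments": [
    [[0,0,0.04],0],
    [[0,0,0.04],0],
    [[0,0,0.0],0],
    [[0,0,0],0],
    [[0,0,0.0],0]
  ]
}}

```text
time_s: 10.85
eef_pos: [0.4783, 0.2935, 0.064]
ee_rot: [0.506, 3.1, 0.0]
contact_force: [-0.5, -0.4, 5.5]
finger_gap: -0.0003
finger_force: 2.6
```

Request:
{"fn": "carry_out", "kwargs": {
  "increments": [
    [[0,0,0.03],0],
    [[0,0,0.0],0],
    [[0,0,0.0],0],
    [[0,0,0],0],
    [[0,0,0.0],0]
  ]
}}

```text
time_s: 11.35
eef_pos: [0.4783, 0.2935, 0.0639]
ee_rot: [0.506, 3.1, 0.001]
contact_force: [-1.6, -0.9, 9.6]
finger_gap: 0.0002
finger_force: 4.8
```

The button is fully down (9.6 N at 0.0639), so the bell has rung. I'll lift and travel to the basalt.

Request:
{"fn": "carry_out", "kwargs": {
  "increments": [
    [[0,0,-0.3],0],
    [[0,0,-0.9],0],
    [[0,0,-1],0],
    [[0,0,-1],0],
    [[0,0,-0.8],0]
  ]
}}

```text
time_s: 11.85
eef_pos: [0.478, 0.2933, 0.164]
ee_rot: [-0.506, -3.1, 0.0]
contact_force: [-0.0, -0.2, 0.8]
finger_gap: -0.0001
finger_force: 0.0
```

Request:
{"fn": "carry_out", "kwargs": {
  "increments": [
    [[-0.498,-0.853,0],0],
    [[-0.498,-0.853,0],0],
    [[-0.498,-0.853,0],0],
    [[-0.498,-0.853,0],0],
    [[-0.498,-0.853,0],0]
  ]
}}

```text
time_s: 12.35
eef_pos: [0.5028, 0.1714, 0.1625]
ee_rot: [-0.506, -3.099, 0.001]
contact_force: [-0.2, 0.1, 0.6]
finger_gap: 0.0005
finger_force: 0.0
```

Request:
{"fn": "carry_out", "kwargs": {
  "increments": [
    [[-0.498,-0.853,0],0],
    [[-0.498,-0.853,0],0],
    [[-0.498,-0.853,0],0],
    [[-0.498,-0.853,0],0],
    [[-0.498,-0.853,0],0]
  ]
}}

```text
time_s: 12.85
eef_pos: [0.5278, 0.0506, 0.1625]
ee_rot: [-0.506, -3.099, 0.0]
contact_force: [-0.5, 0.2, 0.4]
finger_gap: 0.0002
finger_force: 0.0
```

Request:
{"fn": "carry_out", "kwargs": {
  "increments": [
    [[-0.498,-0.853,0],0],
    [[-0.498,-0.853,0],0],
    [[-0.498,-0.853,0],0],
    [[-0.498,-0.853,0],0],
    [[-0.498,-0.853,0],0]
  ]
}}

```text
time_s: 13.35
eef_pos: [0.553, -0.0701, 0.1625]
ee_rot: [-0.506, -3.099, -0.001]
contact_force: [0.5, -0.3, -0.4]
finger_gap: 0.0
finger_force: 0.0
```

Request:
{"fn": "carry_out", "kwargs": {
  "increments": [
    [[0,0,0.5],0],
    [[0,0,0.5],0],
    [[0,0,0.4],0],
    [[0,0,0],0],
    [[0,0,0],0]
  ]
}}

```text
time_s: 13.85
eef_pos: [0.5527, -0.0683, 0.1275]
ee_rot: [-0.504, -3.099, -0.0]
contact_force: [-0.2, 0.3, -0.4]
finger_gap: -0.0
finger_force: 0.0
```

```bash
python3 - <<'E'
from h import *
c=calibration("wrist"); w=read_camera("wrist");
for d in outline_of("basalt","wrist")[:2]:
    ys,xs=np.nonzero(d["mask"]); print(d["confidence"],xs.mean(),ys.mean(),ray("wrist",xs.mean(),ys.mean(),.035,c).round(4))
s=read_camera("scene");t=read_camera("top")
for d in find_in("bell","top")[:1]+find_in("bell_top","top")[:1]: print(np.round(d["bbox"]))
print(get_obs()["eef_pos"],togo([.554,-.069,.079]))
f=lambda im,a: cv2.resize(im[:,:,::-1][a],(400,400),interpolation=cv2.INTER_CUBIC)
cv2.imwrite("pics/c1.png",np.hstack([f(s,np.s_[200:300,230:330]),f(w,np.s_[140:380,200:440])]))
E
```

```text
0.76 316.67265935092223 237.70161102031287 [ 0.5504 -0.0665  0.035 ]
[134. 272.  47.  46.]
[145. 287.  11.  11.]
[ 0.55389498 -0.06920044  0.12861192] [7.83193126e-04 8.47454430e-03 1.98447939e+00]
```

View pics/c1.png

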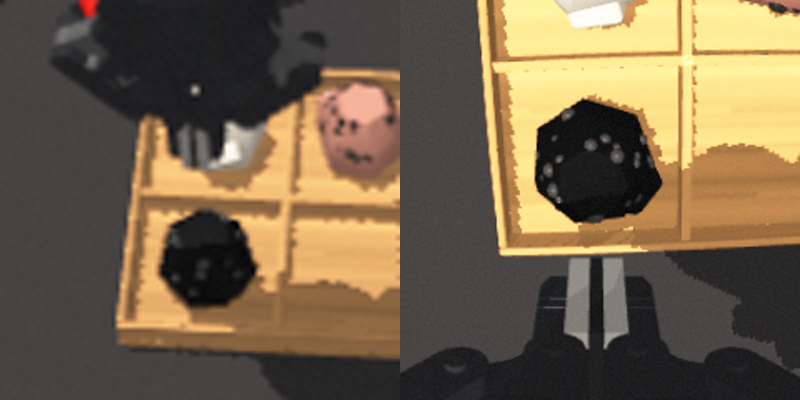

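The bell has not moved, and the tips are above the basalt (wrist crop, basalt at (597,160)). I'll go down 50 mm and hold.

Request:
{"fn": "carry_out", "kwargs": {
  "increments": [
    [[0,0,0.5],0],
    [[0,0,0.6],0],
    [[0,0,0.5],0],
    [[0,0,0.3],0],
    [[0,0,0.1],0]
  ]
}}

```text
time_s: 14.65
eef_pos: [0.5525, -0.0691, 0.0766]
ee_rot: [-0.506, -3.098, -0.0]
contact_force: [-0.1, -0.1, 0.0]
finger_gap: -0.0
finger_force: 0.0
```

Request:
{"fn": "carry_out", "kwargs": {
  "increments": [
    [[0,0,0],0],
    [[0,0,0],0],
    [[0,0,0],0],
    [[0,0,0],0],
    [[0,0,0],0]
  ]
}}

```text
time_s: 15.15
eef_pos: [0.5538, -0.0693, 0.0784]
ee_rot: [0.506, 3.1, 0.0]
contact_force: [0.4, -0.2, -0.3]
finger_gap: -0.0001
finger_force: 0.0
```

```bash
python3 - <<'E'
from h import *
s=read_camera("scene");w=read_camera("wrist");print(get_obs()["eef_pos"],togo([.5415,-.3315,.19]))
f=lambda im,a: cv2.resize(im[:,:,::-1][a],(400,400),interpolation=cv2.INTER_CUBIC)
cv2.imwrite("pics/c2.png",np.hstack([f(s,np.s_[200:300,230:330]),f(w,np.s_[140:380,200:440])]))
E
```

```text
[ 0.55360223 -0.0693326   0.07825114] [ -2.87972508 -10.09532172  -4.46959597]
```

View pics/c2.png

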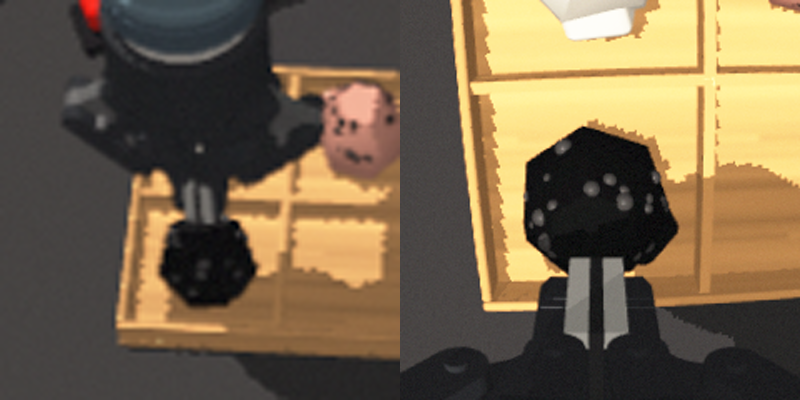

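The tips hover about 3 cm above the basalt. I'll complete the hold, then go on to the crater.

Request:
{"fn": "carry_out", "kwargs": {
  "increments": [
    [[0,0,0],0],
    [[0,0,0],0],
    [[0,0,0],0],
    [[0,0,0],0],
    [[0,0,0],0]
  ]
}}

```text
time_s: 15.75
eef_pos: [0.5534, -0.0693, 0.078]
ee_rot: [0.506, 3.101, 0.0]
contact_force: [-0.1, -0.5, -0.1]
finger_gap: -0.0003
finger_force: 0.0
```

Request:
{"fn": "carry_out", "kwargs": {
  "increments": [
    [[0,0,0],0],
    [[0,0,0],0],
    [[0,0,0],0],
    [[0,0,0],0],
    [[0,0,0],0]
  ]
}}

```text
time_s: 16.25
eef_pos: [0.5535, -0.0693, 0.078]
ee_rot: [0.506, 3.1, 0.0]
contact_force: [0.0, -0.6, 0.7]
finger_gap: 0.0
finger_force: 0.0
```

Request:
{"fn": "carry_out", "kwargs": {
  "increments": [
    [[0,0,0],0],
    [[0,0,0],0],
    [[0,0,0],0],
    [[0,0,0],0],
    [[0,0,0],0]
  ]
}}

```text
time_s: 16.75
eef_pos: [0.5535, -0.0693, 0.0781]
ee_rot: [0.506, 3.1, 0.0]
contact_force: [0.9, 0.7, -0.3]
finger_gap: -0.0
finger_force: 0.0
```

Request:
{"fn": "carry_out", "kwargs": {
  "increments": [
    [[0,0,0],0],
    [[0,0,0],0],
    [[0,0,0],0],
    [[0,0,0],0],
    [[0,0,0],0]
  ]
}}

```text
time_s: 17.25
eef_pos: [0.5535, -0.0692, 0.078]
ee_rot: [0.506, 3.101, 0.0]
contact_force: [0.0, -0.2, 0.6]
finger_gap: 0.0
finger_force: 0.0
```

Request:
{"fn": "carry_out", "kwargs": {
  "increments": [
    [[0,0,-0.8],0],
    [[0,0,-1],0],
    [[0,0,-1],0],
    [[0,0,-1],0],
    [[0,0,-0.7],0]
  ]
}}

```text
time_s: 17.75
eef_pos: [0.5541, -0.0694, 0.1925]
ee_rot: [0.506, 3.098, -0.0]
contact_force: [-0.1, 0.4, -0.9]
finger_gap: 0.0004
finger_force: 0.0
```

Request:
{"fn": "carry_out", "kwargs": {
  "increments": [
    [[-0.192,-0.673,0],0],
    [[-0.192,-0.673,0],0],
    [[-0.192,-0.673,0],0],
    [[-0.192,-0.673,0],0],
    [[-0.192,-0.673,0],0]
  ]
}}

```text
time_s: 18.25
eef_pos: [0.5493, -0.1577, 0.1905]
ee_rot: [-0.506, -3.1, -0.0]
contact_force: [0.2, -0.1, -0.2]
finger_gap: 0.0001
finger_force: 0.0
```

Request:
{"fn": "carry_out", "kwargs": {
  "increments": [
    [[-0.192,-0.673,0],0],
    [[-0.192,-0.673,0],0],
    [[-0.192,-0.673,0],0],
    [[-0.192,-0.673,0],0],
    [[-0.192,-0.673,0],0]
  ]
}}

```text
time_s: 18.75
eef_pos: [0.5453, -0.2456, 0.1905]
ee_rot: [0.507, 3.1, 0.0]
contact_force: [-0.5, -0.0, -0.2]
finger_gap: -0.0003
finger_force: 0.0
```

Request:
{"fn": "carry_out", "kwargs": {
  "increments": [
    [[-0.192,-0.673,0],0],
    [[-0.192,-0.673,0],0],
    [[-0.192,-0.673,0],0],
    [[-0.192,-0.673,0],0],
    [[-0.192,-0.673,0],0]
  ]
}}

```text
time_s: 19.25
eef_pos: [0.5413, -0.3329, 0.1905]
ee_rot: [0.506, 3.101, 0.0]
contact_force: [0.3, 1.1, -0.1]
finger_gap: 0.0003
finger_force: 0.0
```

Request:
{"fn": "carry_out", "kwargs": {
  "increments": [
    [[0,0,0],0],
    [[0,0,0.3],0],
    [[0,0,0],0],
    [[0,0,0],0],
    [[0,0,0],0]
  ]
}}

```text
time_s: 19.75
eef_pos: [0.5415, -0.3307, 0.1831]
ee_rot: [-0.505, -3.101, -0.0]
contact_force: [-0.1, -0.6, -0.2]
finger_gap: -0.0001
finger_force: 0.0
```

```bash
python3 - <<'E'
from h import *
s=read_camera("scene");w=read_camera("wrist");print(get_obs()["time_s"],get_obs()["eef_pos"],togo([.5415,-.3315,.156]))
f=lambda im,a: cv2.resize(im[:,:,::-1][a],(400,400),interpolation=cv2.INTER_CUBIC)
cv2.imwrite("pics/d1.png",np.hstack([f(s,np.s_[205:325,90:210]),f(w,np.s_[140:380,200:440])]))
h=cv2.cvtColor(w,cv2.COLOR_RGB2HSV); m=((h[...,0]<6)|(h[...,0]>174))&(h[...,1]>200)&(h[...,2]>150)
m=cv2.morphologyEx(m.astype(np.uint8),cv2.MORPH_OPEN,np.ones((27,27))); ys,xs=np.nonzero(m); print(len(xs))
if len(xs): print(xs.mean(),ys.mean(),ray("wrist",xs.mean(),ys.mean(),.12))
E
```

```text
19.85 [ 0.54161032 -0.33101927  0.18327515] [-0.00159852 -0.01972401  1.0910051 ]
1007
312.7785501489573 271.94538232373384 [ 0.54991732 -0.33520856  0.12      ]
```

View pics/d1.png

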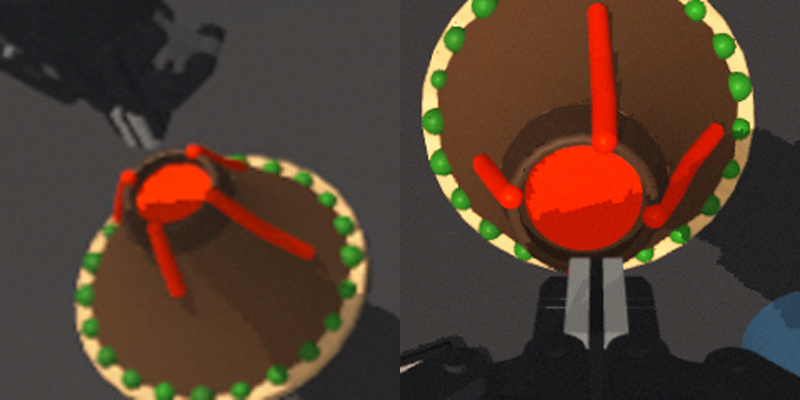

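```bash
python3 - <<'E'
from h import *
for z in (.115,.125): print(z,ray("wrist",310,258,z),ray("scene",143,260.8,z),ray("top",503,250,z))
E
```

```text
0.115 [ 0.54271268 -0.33459394  0.115     ] [ 0.53344577 -0.33485697  0.115     ] [ 0.5427563 -0.3353737  0.115    ]
0.125 [ 0.53897612 -0.33312775  0.125     ] [ 0.5398797  -0.33248921  0.125     ] [ 0.541574   -0.33236706  0.125     ]
```

Three views agree on the crater at about (0.540, -0.3325). I'll make the small correction, go down and hold.

Request:
{"fn": "carry_out", "kwargs": {
  "increments": [
    [[0.04,-0.08,0.3],0],
    [[0,0,0.4],0],
    [[0,0,0.3],0],
    [[0,0,0.1],0],
    [[0,0,0],0]
  ]
}}

```text
time_s: 20.35
eef_pos: [0.5393, -0.3326, 0.1545]
ee_rot: [-0.506, -3.099, -0.002]
contact_force: [-0.6, -0.1, 0.4]
finger_gap: -0.0001
finger_force: 0.0
```

Request:
{"fn": "carry_out", "kwargs": {
  "increments": [
    [[0,0,0],0],
    [[0,0,0],0],
    [[0,0,0],0],
    [[0,0,0],0],
    [[0,0,0],0]
  ]
}}

```text
time_s: 20.85
eef_pos: [0.54, -0.3331, 0.1557]
ee_rot: [0.506, 3.1, -0.0]
contact_force: [0.1, 0.2, -0.3]
finger_gap: 0.0005
finger_force: 0.0
```

Request:
{"fn": "carry_out", "kwargs": {
  "increments": [
    [[0,0,0],0],
    [[0,0,0],0],
    [[0,0,0],0],
    [[0,0,0],0],
    [[0,0,0],0]
  ]
}}

```text
time_s: 21.35
eef_pos: [0.5398, -0.333, 0.1555]
ee_rot: [-0.506, -3.1, -0.0]
contact_force: [0.4, -0.0, -0.2]
finger_gap: 0.0002
finger_force: 0.0
```

Request:
{"fn": "carry_out", "kwargs": {
  "increments": [
    [[0,0,0],0],
    [[0,0,0],0],
    [[0,0,0],0],
    [[0,0,0],0],
    [[0,0,0],0]
  ]
}}

```text
time_s: 21.85
eef_pos: [0.5399, -0.333, 0.1556]
ee_rot: [0.506, 3.1, 0.0]
contact_force: [0.7, -0.1, 0.1]
finger_gap: 0.0002
finger_force: 0.0
```

Request:
{"fn": "carry_out", "kwargs": {
  "increments": [
    [[0,0,0],0],
    [[0,0,0],0],
    [[0,0,0],0],
    [[0,0,0],0],
    [[0,0,0],0]
  ]
}}

```text
time_s: 22.35
eef_pos: [0.5398, -0.3331, 0.1555]
ee_rot: [0.506, 3.1, 0.0]
contact_force: [-1.0, 0.1, 0.5]
finger_gap: -0.0002
finger_force: 0.0
```

Request:
{"fn": "carry_out", "kwargs": {
  "increments": [
    [[0,0,0],0],
    [[0,0,0],0],
    [[0,0,0],0],
    [[0,0,0],0],
    [[0,0,0],0]
  ]
}}

```text
time_s: 22.85
eef_pos: [0.5399, -0.333, 0.1555]
ee_rot: [0.506, 3.1, 0.0]
contact_force: [0.0, 0.1, 0.0]
finger_gap: 0.0001
finger_force: 0.0
```

```bash
python3 -c "
from bench import *
print(job_done())"
```

```text
the job is handed in; nothing more can be done
None
```

I handed the job in at about 23 s: bell rung, then about 2.5 s each pointing at the basalt and the crater, about 3 cm above them, and still over the crater. Those heights use where the shut fingertips met the button (about level with the TCP), not the stated 25 mm ahead, which would make them only about 5 mm.

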